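# Clamp clock plates on the T-slot bed

## Robot

A 6-joint arm with a two-finger parallel gripper is mounted at the origin on the work surface. World frame = base frame: x ahead of the robot, y to its left, z up, the work surface at z = 0. Lengths are in m, angles in rad, forces in N, time in s.
With the tool pointing down it reaches from about 0.2 to 0.875 m from the base axis. Payload 3.4 kg.
Tool frame: the origin (TCP) lies between the finger pads; the fingertips stand 25 mm ahead of it and the grasp point (between the pads) lies 6 mm ahead of it (r.nose_length is the z of the fingertips in the tool frame, in m); z points along the fingers, x is the direction in which the jaws open and shut, and the axes are right-handed (so a half turn about z gives the same grasp; the last joint's range is limited). The gripper opens to 94 mm and grips with 3 to 60 N. Pads are 16 mm wide; open, the fingers measure 119 mm over their backs; the gripper's body (75 mm by 177 mm) begins 78 mm behind the grasp point.
Start: joints at [1.043, 0.276, 1.505, -0, 1.361, -0.121], TCP at [0.228, 0.528, 0.23] pointing down, gripper open.
Joint ranges: [-2.89, 2.89], [-0.75, 2.08], [0.22, 2.7], [-1.18, 4.32], [0.11, 2.71], [-2.7, 2.7]. Speed limits (rad/s): [2.57, 2.57, 3.14, 3.14, 3.14, 3.14].

## Interface

Orientations are given as a unit quaternion [w, x, y, z].
In Python, from plant import r, gripper_to, inverse_kinematics, vision, models, telemetry gives the robot as it stands. Calls block until the motion is done:
- r.move_to(position, orientation): joint-space move of the TCP to a pose.
- r.move_l(position, rot=None, vel=0.15, guard=None): straight line of the TCP; rot=None keeps the orientation; vel is the mean speed in m/s. With guard (N) it stops when the force on the tool has changed by that much, and returns True; else False.
- r.movej(angles): joint-space move.
- gripper_to(opening, f_grip=None): finger opening in m; f_grip is the grip in N (None keeps the last); returns when the fingers have stopped.
- r.hold(seconds).
- inverse_kinematics(position, orientation): joint angles nearest the present ones, or None.
- vision.snapshot(name): name is "scene" or "top" or "wrist"; returns the picture (384x512x3 uint8, red, green, blue); there is no depth.
- vision.get_calibration(name): a dict with "fx", "fy", "cx", "cy" (pixels), "position" and "orientation" of the camera in the world. Camera axes: x right, y down, z forward; pixel columns grow to the right and rows downward; lengths in m; the calibration is good to about 2 mm. A picture is of the moment at which its call begins: read the wrist's pose just before it. get_calibration takes no time and is no camera call; for the wrist camera it gives the pose at the moment of the call.
A pose or a line that the arm cannot do raises r.PlanningError and nothing moves.
- r.sign_off(): hands the job in, once; it reports no verdict.
Trained networks look in the newest picture that a camera, given by its name, has taken for a name from the list of things; names that differ only in an ending like _2 or _b are one class to them, and where a whole thing is asked for, a point or a joint stands for the part that bears it (a point fixed in the world has none). Each returns a list of dicts, best first, with "score" (0 to 1); they miss things now and then, are a little off and sometimes report something else, mostly with a low value. They report only what shows in the picture. A call takes as long as a camera call. They do not tell look-alikes from the thing itself.
- models.boxes_of(thing, camera): "at" ([x, y, z] in m, in world coordinates, good to about 4 mm: the middle of the surface that is visible of it).
- models.regions_of(thing, camera): "pixels" (384x512 bool, what is visible of it).
- models.mark_of(thing, camera): "at" ([x, y, z] in m, in world coordinates, good to about 4 mm: a listed point, or the origin of a listed thing).
Readings, each from a call of its own:
- telemetry.current_t(): time.
- telemetry.current_joints(): joint angles.
- telemetry.current_dq(): joint speeds.
- telemetry.current_joint_efforts(): joint torques, N m.
- telemetry.current_ee_pos(): TCP position.
- telemetry.current_tool_rot(): TCP orientation.
- telemetry.current_wrist_force(): force on the tool from outside, world axes, zero at the start.
- telemetry.current_torque(): the same for the moment, N m.
- telemetry.current_opening(): finger opening in m.
Only numpy, scipy, OpenCV 4.12 (cv2) and the standard library are available. Lean on these libraries where they do the work, as an engineer would, in place of code of your own. Each camera call takes 0.05 s, during which the arm holds its last target. There are 200 camera calls.

## Task

Lay both brass movement plates from the grey mat into the two nests of the steel fixture bed and press each down past the spring rollers until it sits flat and fully home. Only then fit every T-bolt from the wooden rack: drop its head into the slot's wide entry pocket, slide it along the T-slot until its wing is beside the nests, within their length and clear of the pocket, and turn it a quarter turn so that the wing lies square across the slot and keeps the plates down. Leave the other things on the bench alone.

Things in the scene. Friction and masses are not known exactly. Their poses are not given: they have to be found in the camera images.
- bed: Fixed dark steel fixture bed, 30 mm high. Origin on the bench under the T-slot's centre line, level with the middle of both nests; spans x -100..100, y -100..145. T-slot along y at x 0: neck 14 wide between lips (z 22 to 30), below it a channel 46 wide, floor z 8, y -88..126. A nest lies on either side. Four brass roller housings at |x| 45..74, |y| 72..98 stand up to z 42.
- pocket (a point): Centre of the mouth of the T-slot's entry pocket, at the bed's top (bed x 0, y 105, z 30 mm). The pocket is 25 (x) x 42 (y) mm, bed y 84 to 126; only here does a bolt head pass down into the channel, its length along the slot. From here bolts slide towards the bed's -y. Axes as the bed's.
- nest_a (a point): Centre of the floor of the nest on the slot's -x side (bed x -59.5, y 0, z 22), a recess 65 (x) x 144 (y) x 8 deep mm. In the middle of both y ends a free spring roller, 12 mm thick, axis 9.5 above the floor, juts in 3.5 and yields outward: a plate laid on them stays up, level or with one end high; 10 to 20 N on the grip block or on the high end snaps it past.
- nest_b (a point): The same for the nest on the slot's +x side (bed x 59.5, y 0, z 22 mm). Either plate fits either nest, either way round (half a turn).
- mat: Fixed grey felt mat 210 x 200 x 3 mm, on which the plates lie at first. Origin: centre of its underside.
- rack: Fixed wooden rack 200 (x) x 80 (y) x 22 mm with three pockets in a row along x (at -62, 0, 62 mm), 24 x 40 mm, floor 8 mm above the bench, in which the bolts stand at first, heads along the rack's y. Origin: centre of its underside.
- plate1: Brass clock movement plate 60 (x) x 140 (y) x 6 (z) mm, about 0.3 kg, with an upright grip block in its middle, 18 (x) x 30 (y) mm, from z = 6 to 36 mm. Origin: centre of its underside. Both plates are alike.
- plate2: Brass clock movement plate 60 (x) x 140 (y) x 6 (z) mm, about 0.3 kg, with an upright grip block in its middle, 18 (x) x 30 (y) mm, from z = 6 to 36 mm. Origin: centre of its underside. Both plates are alike.
- bolt1: Steel T-bolt, 0.2 kg, 54 mm tall, head down. Origin: centre of its underside. Head 20 (x) x 36 (y) x 9; round shank 10 thick (z 9 to 24); wing bar 14 (x) x 72 (y), z 24 to 54, parallel to the head, to grip it by. With the head on the channel floor the wing clears the lips by 2 mm and a seated plate by 4. May be absent; two or three are there.
- bolt2: Steel T-bolt, 0.2 kg, 54 mm tall, head down. Origin: centre of its underside. Head 20 (x) x 36 (y) x 9; round shank 10 thick (z 9 to 24); wing bar 14 (x) x 72 (y), z 24 to 54, parallel to the head, to grip it by. With the head on the channel floor the wing clears the lips by 2 mm and a seated plate by 4. May be absent; two or three are there.
- bolt3: Steel T-bolt, 0.2 kg, 54 mm tall, head down. Origin: centre of its underside. Head 20 (x) x 36 (y) x 9; round shank 10 thick (z 9 to 24); wing bar 14 (x) x 72 (y), z 24 to 54, parallel to the head, to grip it by. With the head on the channel floor the wing clears the lips by 2 mm and a seated plate by 4. May be absent; two or three are there.
- wheel1: Brass crown wheel, 70 mm across, 10 mm thick with a hub to 22 mm. Origin: centre of its underside. Not part of the job; leave it alone.
- wheel2: Smaller brass crown wheel, 56 mm across, 10 mm thick with a hub to 22 mm. Origin: centre of its underside. Not part of the job; leave it alone.
- tin: Round pewter snuff tin, 76 mm across, 31 mm tall. Origin: centre of its underside. Not part of the job; leave it alone.
- punch: Black ebony staking punch, about 130 mm long along its x, 14 mm thick, lying. Origin: centre of its underside. Not part of the job; leave it alone.
- arbor: Steel wheel cutter arbor with a collar, 150 mm long along its x, 18 mm thick, lying. Origin: centre of its underside. Not part of the job; leave it alone.
- oiler: Amber glass oil bottle, 44 mm across, 85 mm tall. Origin: centre of its underside. Not part of the job; leave it alone.
There are look-alikes about, which are no part of the job. Leave any blue or pink look-alike of the bolt3 alone. What is shaped like the plate2 but purple is not meant.

How it is judged:
By the outcome, as a careful person would: the job done as asked, in the order asked, and still so for the second after the job is handed in, with the robot touching nothing.
Of bolt1, bolt2, bolt3 only 2 to 3 are there at a start; the rules pass over those that are not, and their reading is None.
At some moment in a run one of plate1, plate2 may be knocked a few centimetres aside while the robot is not near it.
It also fails if it takes over 210 s, if anything falls off the work surface, if the arm or the gripper's body presses on something with over 40 N, if the wrist force passes 120 N, or if a joint passes its speed limit or range.

## Working session

There is one attempt and no reset: what is moved stays moved. The work goes in short steps, each a Python script; the robot and the scene stay as the last script left them, time stands still between calls to the robot, and variables do not carry over. Pictures are saved under pics/ and viewed, about 12 in all and at most 16, crops included, and the job is handed in when it is done.

```bash
ls; mkdir -p pics; python3 - <<'E'
from plant import r, gripper_to, inverse_kinematics, vision, models, telemetry
import cv2,numpy as np
for c in ("top","scene"):
    im=vision.snapshot(c); cv2.imwrite(f"pics/{c}0.png",cv2.resize(im[...,::-1],(800,600),interpolation=cv2.INTER_CUBIC))
    k=vision.get_calibration(c); print(c,k)
    if c=="top":
        for t in ["bed","pocket","nest_a","nest_b","mat","rack","plate1","bolt1"]:
            print(t,[(np.round(d["at"],3).tolist(),round(d["score"],2)) for d in models.mark_of(t,c)])
print(telemetry.current_t(),telemetry.current_tool_rot())
E
```

```text
pics
top {'fx': 497.07551095738074, 'fy': 497.07551095738074, 'cx': 251.10298575267225, 'cy': 195.40876159524777, 'position': array([0.37289708, 0.03818301, 1.85430651]), 'orientation': array([ 0.02629451, -0.70553031,  0.7076557 , -0.02754975])}
bed [([0.592, 0.035, -0.003], 0.56)]
pocket [([0.58, 0.141, 0.033], 0.56), ([0.563, 0.341, 0.006], 0.25)]
nest_a [([0.529, 0.026, 0.025], 0.97), ([0.654, 0.04, 0.026], 0.59)]
nest_b [([0.529, 0.026, 0.025], 0.97), ([0.654, 0.04, 0.026], 0.59)]
mat [([0.497, -0.349, -0.001], 0.9)]
rack [([0.496, 0.344, -0.002], 0.72)]
plate1 [([0.27, -0.398, 0.001], 0.82), ([0.477, -0.394, 0.005], 0.81), ([0.521, -0.314, 0.004], 0.72)]
bolt1 [([0.496, 0.342, 0.011], 0.68), ([0.562, 0.342, 0.006], 0.62), ([0.61, 0.472, -0.001], 0.5), ([0.678, 0.3, 0.0], 0.46)]
scene {'fx': 441.2855074929241, 'fy': 441.2855074929241, 'cx': 252.969621849098, 'cy': 186.8555105306973, 'position': array([0.89504648, 0.74127546, 1.02829673]), 'orientation': array([-0.0773818 ,  0.23614399,  0.90999266, -0.33190575])}
0.5 [ 1.80905097e-06  8.35354980e-01  5.49710885e-01 -1.70061412e-05]
```

View pics/top0.png

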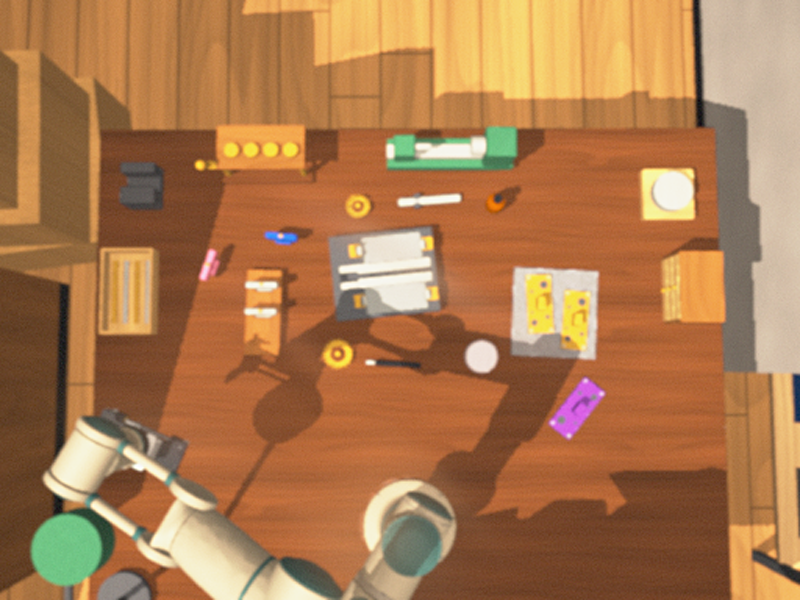

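View pics/scene0.png

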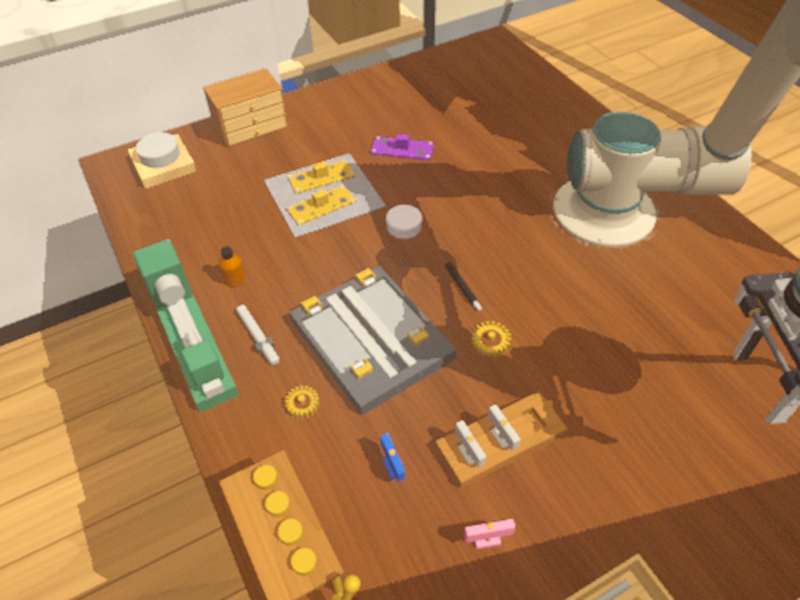

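```bash
cat > h.py <<'E'
from plant import r, gripper_to, inverse_kinematics, vision, models, telemetry
import cv2,numpy as np
from scipy.spatial.transform import Rotation as R
def q2R(q): return R.from_quat(np.roll(q,-1)).as_matrix()
def down(a):
    "quat, tool z down, jaw axis at world angle a (rad)"
    x=np.array([np.cos(a),np.sin(a),0]);z=np.array([0,0,-1.]);y=np.cross(z,x)
    q=R.from_matrix(np.c_[x,y,z]).as_quat(); return np.roll(q,1)
def best(p,a):
    "nearest of the two half turns (least last joint)"
    o=[(abs(j[5]),b) for b in (a,a+np.pi) if (j:=inverse_kinematics(p,down(b))) is not None]
    return min(o)[1] if o else None
def proj(P,k):
    c=(np.atleast_2d(P)-k["position"])@q2R(k["orientation"])
    return np.c_[k["fx"]*c[:,0]/c[:,2]+k["cx"],k["fy"]*c[:,1]/c[:,2]+k["cy"]]
def ray(px,k,z):
    px=np.atleast_2d(px)
    d=np.c_[(px[:,0]-k["cx"])/k["fx"],(px[:,1]-k["cy"])/k["fy"],np.ones(len(px))]@q2R(k["orientation"]).T
    return k["position"]+d*((z-k["position"][2])/d[:,2])[:,None]
def look(name=None,cam="wrist",s=1.5625):
    k=vision.get_calibration(cam); im=vision.snapshot(cam)
    if name: cv2.imwrite(f"pics/{name}.png",cv2.resize(im[...,::-1],None,fx=s,fy=s,interpolation=cv2.INTER_CUBIC))
    return im,k
def T(pose,P):
    x,y,a=pose; P=np.atleast_2d(np.array(P,float)); c,s=np.cos(a),np.sin(a)
    return np.c_[x+c*P[:,0]-s*P[:,1],y+s*P[:,0]+c*P[:,1],P[:,2]]
def marks(t,cam="wrist",f="mark_of"): return [(np.round(d["at"],4).tolist(),round(d["score"],2)) for d in getattr(models,f)(t,cam)]
E
python3 - <<'E'
from h import *
p=[0.55,0.035,0.40]
print(telemetry.current_t())
a=best(p,0.1);print(a,telemetry.current_tool_rot())
r.move_to(p,down(a)); print(telemetry.current_t())
im,k=look("bedw"); print(k)
for t in ["bed","pocket","nest_a","nest_b"]: print(t,marks(t))
p=[0.47,-0.35,0.40];a=best(p,0.);r.move_to(p,down(a)); print(telemetry.current_t(),a)
im,k=look("matw"); np.save("matk.npy",k,allow_pickle=True)
for t in ["plate1"]: print(t,marks(t),marks(t,f="boxes_of"))
E
```

```text
0.5
0.1 [ 1.80905097e-06  8.35354980e-01  5.49710885e-01 -1.70061412e-05]
2.6917
{'fx': 308.10072421485097, 'fy': 308.10072421485097, 'cx': 260.4582385156352, 'cy': 191.84553460565473, 'position': array([0.54268277, 0.10879511, 0.5525529 ]), 'orientation': array([0.12767923, 0.99054343, 0.04987338, 0.00586246])}
bed [([0.5934, 0.0337, -0.0018], 0.77), ([0.4765, -0.3965, 0.0023], 0.24)]
pocket [([0.7729, -0.0508, -0.0001], 0.66), ([0.5833, 0.1394, 0.0325], 0.62)]
nest_a [([0.537, 0.0303, 0.0231], 0.89), ([0.6521, 0.0415, 0.0202], 0.67)]
nest_b [([0.537, 0.0303, 0.0231], 0.89), ([0.6521, 0.0415, 0.0202], 0.67)]
4.4 0.0
plate1 [([0.2709, -0.3967, -0.0025], 0.83), ([0.4747, -0.3922, 0.0053], 0.76), ([0.5232, -0.3105, 0.0048], 0.71)] [([0.5211, -0.31, 0.0086], 0.81), ([0.2763, -0.393, 0.0053], 0.68), ([0.4759, -0.3895, 0.0095], 0.6)]
```

View pics/bedw.png

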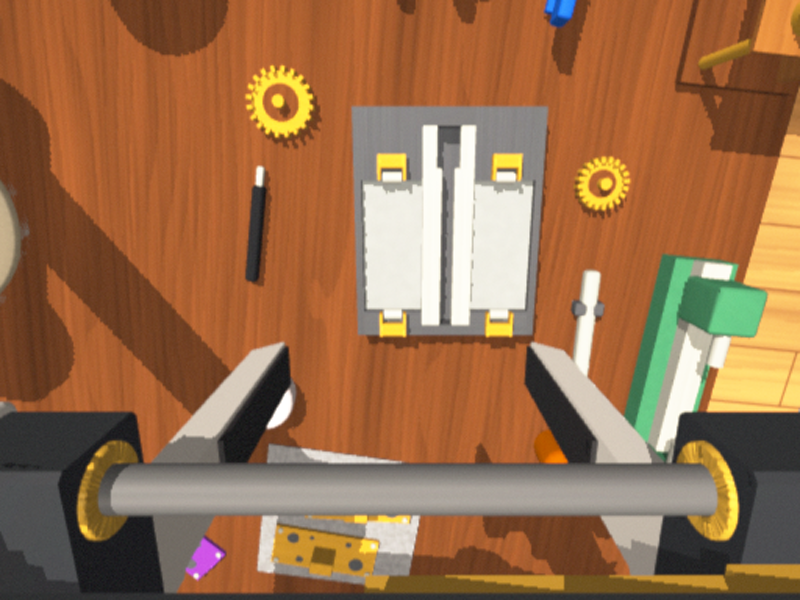

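View pics/matw.png

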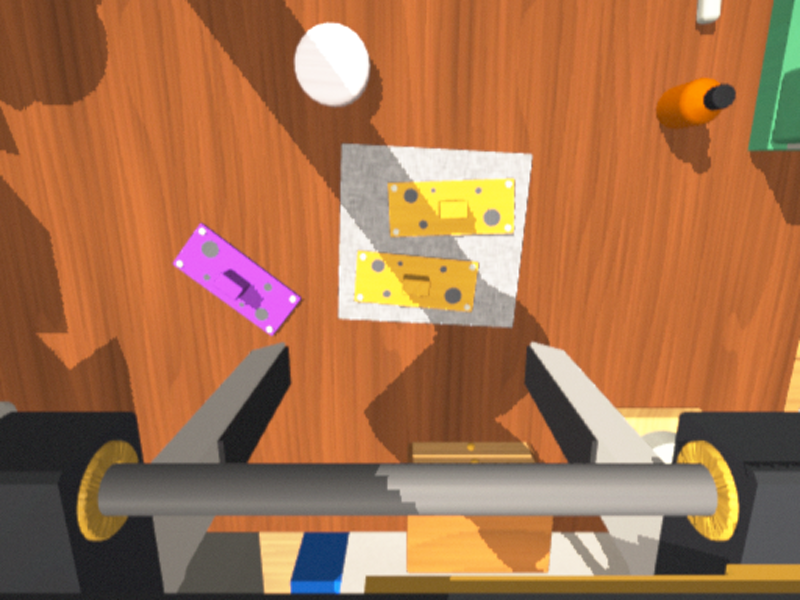

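```bash
cat >> h.py <<'E'
from scipy.optimize import minimize
def rect(x0,x1,y0,y1,z,n=60):
    c=np.array([[x0,y0],[x1,y0],[x1,y1],[x0,y1]]); t=np.linspace(0.03,.97,n)[:,None]
    return np.vstack([np.c_[c[i]*(1-t)+c[(i+1)%4]*t,np.full(n,z)] for i in range(4)])/1000.
BED=np.vstack([rect(-100,100,-100,145,30),rect(-92,-27,-72,72,30),rect(27,92,-72,72,30)])
def PLATE(z=3): return rect(-30,30,-70,70,z+6)
def grad(im):
    g=np.zeros(im.shape[:2])
    for c in range(3):
        f=cv2.GaussianBlur(im[...,c].astype(np.float32),(0,0),0.8)
        g=np.maximum(g,np.hypot(cv2.Sobel(f,cv2.CV_32F,1,0),cv2.Sobel(f,cv2.CV_32F,0,1)))
    return np.minimum(g,150).astype(np.float32)
def fit(im,k,P,pose0):
    g0=grad(im); pose=np.array(pose0,float)
    for s in (3,1.5,0.7):
        g=cv2.GaussianBlur(g0,(0,0),s)
        def cost(d):
            uv=proj(T(pose+d*[.001,.001,.01],P),k).astype(np.float32)
            return -cv2.remap(g,uv[:,0],uv[:,1],cv2.INTER_LINEAR).mean()
        o=minimize(cost,np.zeros(3),method="Nelder-Mead",options=dict(initial_simplex=np.array([[0,0,0],[4,0,0],[0,4,0],[0,0,5.]])/(1 if s>2 else 3)-.3))
        pose=pose+o.x*[.001,.001,.01]
    return pose,-o.fun
def view(x,y,a,z,off=0.05):
    p=[x+off*np.sin(a),y-off*np.cos(a),z]; r.move_to(p,down(a))
def overlay(im,k,Ps,name,s=1.5625):
    v=cv2.resize(im[...,::-1],None,fx=s,fy=s,interpolation=cv2.INTER_CUBIC)
    for P in Ps:
        for u in proj(P,k)*s: cv2.circle(v,tuple(int(q) for q in u),1,(255,0,255),-1)
    cv2.imwrite(f"pics/{name}.png",v)
E
python3 - <<'E'
from h import *
ims=[]
for a in (0.,np.pi):
    try: view(.497,-.352,a,.3)
    except r.PlanningError as e: print(a,e); continue
    im,k=look(); L=[]
    for p0 in ([.5232,-.3105,0.05],[.4747,-.3922,-.03]):
        for off in(0,.1,-.1):
            f,c=fit(im,k,PLATE(),p0+np.array([0,0,off])); print("plate",a,f.round(4),round(c,1))
            L.append((c,f))
    ims.append((im,k,[T(f,PLATE()) for c,f in L]))
for a in (0.1,.1+np.pi):
    try: view(.59,.055,a,.34)
    except r.PlanningError as e: print(a,e); continue
    im,k=look()
    for off in (0,.06): 
        f,c=fit(im,k,BED,[.593,.034,.09-off]); print("bed",a,f.round(4),round(c,1))
    overlay(im,k,[T(f,BED)],"bedfit%d"%(a>1))
print(telemetry.current_t())
E
```

```text
plate 0.0 [ 0.508  -0.3079  0.3137] 65.1
plate 0.0 [ 0.508  -0.308   0.3134] 65.1
plate 0.0 [ 0.5184 -0.2995 -0.0912] 71.7
plate 0.0 [ 0.4842 -0.4134  0.0606] 72.0
plate 0.0 [ 0.4841 -0.4134  0.0621] 72.0
plate 0.0 [ 0.4842 -0.4134  0.0614] 72.0
plate 3.141592653589793 [ 0.5111 -0.3128  0.2554] 70.7
plate 3.141592653589793 [ 0.511  -0.3126  0.2562] 70.7
plate 3.141592653589793 [ 0.5111 -0.3127  0.2583] 70.7
plate 3.141592653589793 [ 0.4858 -0.4138  0.0436] 67.7
plate 3.141592653589793 [ 0.4824 -0.4063  0.226 ] 59.7
plate 3.141592653589793 [ 0.4721 -0.4132 -0.0488] 70.6
bed 0.1 [0.5919 0.0361 0.0986] 113.8
bed 0.1 [0.5919 0.0361 0.0982] 113.7
3.241592653589793 the arm cannot take that pose within its joint ranges
10.2667
```

```bash
python3 - <<'E'
from h import *
F=[]
for a in (0.1,.1+np.pi/2,.1-np.pi/2,.1+np.pi):
    try: view(.59,.04,a,.30 if a>3 else .34,.03 if a>3 else .05)
    except r.PlanningError as e: print(a,e); continue
    im,k=look()
    f,c=fit(im,k,BED,[.592,.036,.098]); print("bed",a,f.round(4),round(c,1))
    if a<.2: overlay(im,k,[T(f,BED)],"bedfit")
for a in (0.,np.pi):
    view(.497,-.352,a,.3)
    im,k=look(); L=[]
    for p0 in ([.5232,-.3105,np.pi/2],[.4747,-.3922,np.pi/2]):
        f,c=max((fit(im,k,PLATE(),p0+np.array([0,0,off])) for off in(0,.1,-.1)),key=lambda t:t[1]); print("plate",a,f.round(4),round(c,1))
        L.append(T(f,PLATE()))
    overlay(im,k,L,"matfit%d"%(a>1))
print(telemetry.current_t())
x=cv2.hconcat([cv2.resize(cv2.imread(f"pics/{n}.png"),(400,300)) for n in("matfit0","matfit1")]);y=cv2.imread("pics/bedfit.png")[0:340]
cv2.imwrite("pics/fits.png",cv2.vconcat([x[:240],y]))
E
```

```text
bed 0.1 [0.592  0.0356 0.0996] 113.8
bed 1.6707963267948966 [0.5918 0.0359 0.0992] 112.1
bed -1.4707963267948965 [0.5921 0.0359 0.0995] 116.7
3.241592653589793 the arm cannot take that pose within its joint ranges
plate 0.0 [ 0.5198 -0.3127  1.6011] 146.7
plate 0.0 [ 0.4802 -0.3964  1.4761] 145.7
plate 3.141592653589793 [ 0.52   -0.313   1.5994] 146.7
plate 3.141592653589793 [ 0.48   -0.3969  1.4778] 145.2
19.375
```

View pics/fits.png

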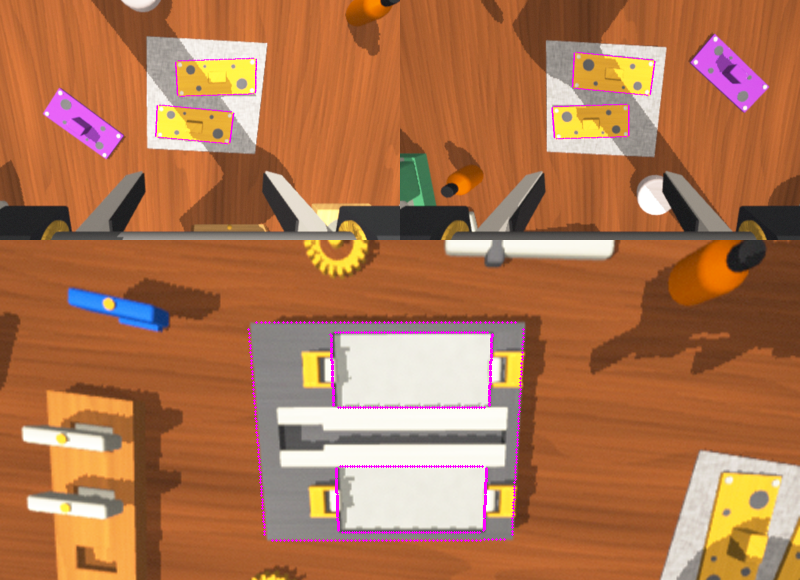

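```bash
cat >> h.py <<'E'
BEDP=np.array([.5919,.0358,.0994])
def st(m=""):
    p=telemetry.current_ee_pos(); print(m,"t",round(telemetry.current_t(),1),"p",np.round(p,4),"F",np.round(telemetry.current_wrist_force(),1),"op",round(telemetry.current_opening(),4),flush=True)
def over(x,y,z,a):
    b=best([x,y,z],a); r.move_to([x,y,z],down(b)); return b
def squeeze(x,y,z,a,op,f=5,zs=.14):
    "close across and reopen, to centre along a"
    over(x,y,zs,a); gripper_to(op); r.move_l([x,y,z],vel=.12); gripper_to(0.,f); st("sq")
    gripper_to(op); r.move_l([x,y,zs],vel=.2)
def findplate(p0):
    view(p0[0],p0[1],0.,.28); im,k=look()
    f,c=max((fit(im,k,PLATE(),p0+np.array([0,0,o])) for o in(0,.1,-.1)),key=lambda t:t[1]); print("plate",f.round(4),round(c,1)); return f,c,im,k
def place(f,nest):
    "grasp the plate at f, lay it in a nest (bed x, m) and press"
    x,y,a=f
    squeeze(x,y,.038,a+np.pi/2,.05)
    over(x,y,.14,a); gripper_to(.04); r.move_l([x,y,.038],vel=.12); gripper_to(0.,40); st("grip")
    r.move_l([x,y,.2],vel=.25)
    n=T(BEDP,[nest,0,0])[0]
    over(n[0],n[1],.2,BEDP[2]); r.move_l([n[0],n[1],.085],vel=.15); r.hold(.2); st("above")
    g=r.move_l([n[0],n[1],.057],vel=.03,guard=35); st("down %s"%g)
E
python3 - <<'E'
from h import *
f,c,im,k=findplate(np.array([.52,-.313,1.6]))
if c>130:
    place(f,.0595)
E
```

```text
plate [ 0.5199 -0.3124  1.6034] 146.5
sq t 25.0 p [ 0.52   -0.3126  0.0386] F [-0.5  1.   2.5] op 0.0298
grip t 29.5 p [ 0.5201 -0.3124  0.0385] F [-0.8  0.5  3.7] op 0.0175
above t 32.8 p [0.6518 0.0417 0.0862] F [ 0.3 -0.8 -2.7] op 0.0178
down False t 33.9 p [0.6511 0.0417 0.0575] F [-0.9  0.5  3.2] op 0.0178
```

```bash
cat >> h.py <<'E'
def press(x,y,ztop):
    gripper_to(.04); r.move_l([x,y,.13],vel=.2); gripper_to(0.); r.hold(.2)
    r.move_l([x,y,ztop+.033],vel=.15); g=r.move_l([x,y,ztop+.02],vel=.02,guard=25); st("press %s"%g)
    p=telemetry.current_ee_pos(); r.move_l([x,y,.16],vel=.2); print("block top z",p[2]-r.nose_length)
E
python3 - <<'E'
from h import *
n=T(BEDP,[.0595,0,0])[0]
press(n[0],n[1],.058)
f,c,im,k=findplate(np.array([.48,-.397,1.477]))
if c>130:
    place(f,-.0595)
    n=T(BEDP,[-.0595,0,0])[0]; press(n[0],n[1],.058)
    view(.59,.04,.1,.26); im,k=look("seated")
st()
E
```

```text
press True t 36.9 p [0.6515 0.0417 0.0833] F [-1.3  0.1  4.2] op 0.0008
block top z 0.058304214355286495
plate [ 0.4801 -0.3968  1.4788] 145.5
sq t 42.4 p [ 0.4802 -0.397   0.0386] F [-0.8  0.1  3.3] op 0.0298
grip t 46.9 p [ 0.4803 -0.3969  0.0385] F [-0.1  0.4  3.4] op 0.0178
above t 50.4 p [0.5334 0.0298 0.086 ] F [-0.6 -0.2 -3.3] op 0.0178
down False t 51.4 p [0.5327 0.0298 0.0575] F [-1.3 -1.7  4.6] op 0.0177
press True t 54.4 p [0.5331 0.0299 0.0832] F [-0.2  0.4  4.8] op 0.0006
block top z 0.05824948399696401
 t 55.5 p [ 0.5927 -0.0091  0.257 ] F [ 0.  -0.5 -0.5] op 0.0002
```

View pics/seated.png

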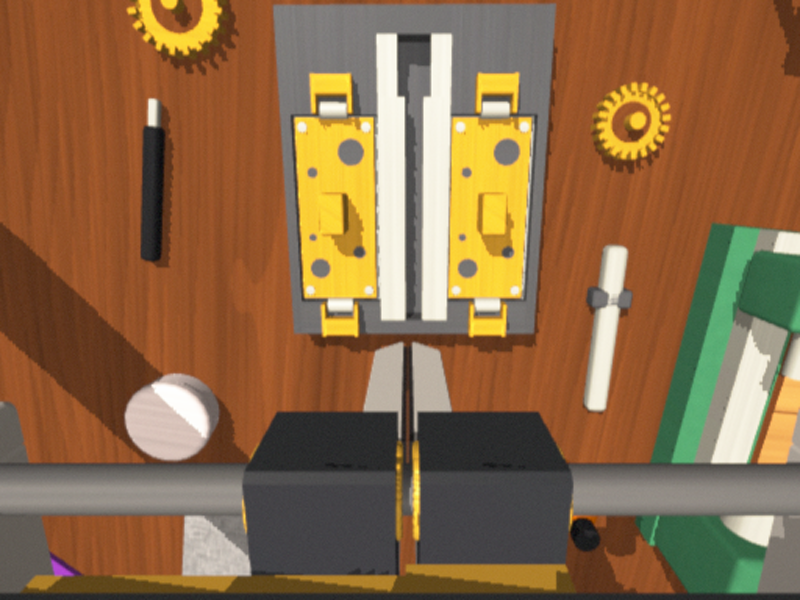

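```bash
cat >> h.py <<'E'
WING=np.vstack([rect(-7,7,-36,36,62,40)])
def findbolt(p0):
    view(p0[0],p0[1],0.,.25); im,k=look()
    f,c=max((fit(im,k,WING,p0+np.array([0,0,o])) for o in(0,.12,-.12)),key=lambda t:t[1]); print("bolt",f.round(4),round(c,1)); return f,c,im,k
E
python3 - <<'E'
from h import *
gripper_to(.09); r.move_l([.55,.0,.26])
F=[]
for p in ([.496,.342,0.],[.562,.342,0.]):
    f,c,im,k=findbolt(np.array(p)); F.append(f)
print(marks("bolt1")); np.save("bolts.npy",F)
overlay(im,k,[T(f,WING) for f in F],"boltfit"); st()
E
```

```text
bolt [ 0.499   0.3451 -0.0248] 145.2
bolt [ 0.5612  0.3434 -0.0261] 146.1
[([0.5602, 0.3442, 0.008], 0.94), ([0.6801, 0.301, 0.0025], 0.85), ([0.6125, 0.4696, -0.0021], 0.65), ([0.5042, 0.3445, 0.0095], 0.6), ([0.5285, 0.0343, 0.0247], 0.48)]
 t 59.0 p [0.5618 0.2909 0.2498] F [0.7 0.1 0.2] op 0.0897
```

View pics/boltfit.png

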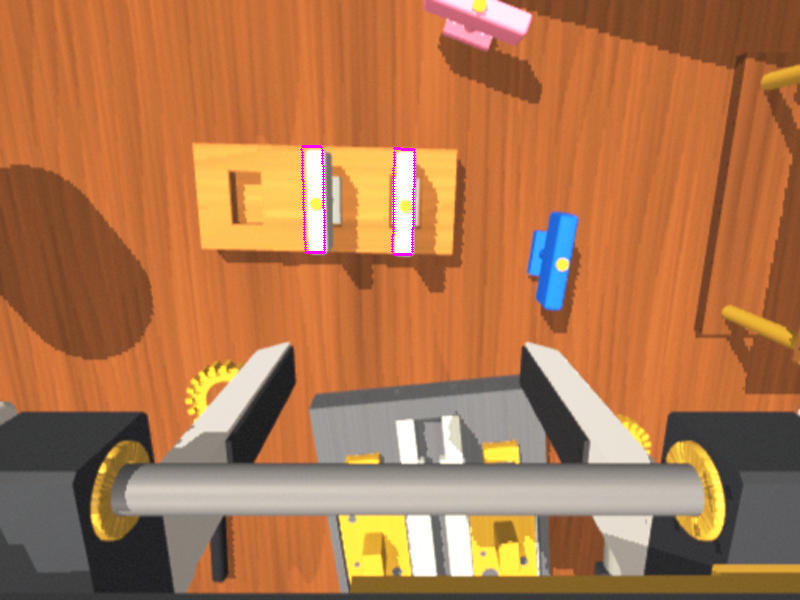

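```bash
cat >> h.py <<'E'
def bolt(f,yt,turn=-np.pi/2):
    x,y,a=f
    over(x,y,.16,a); gripper_to(.032); r.move_l([x,y,.06],vel=.12); gripper_to(0.,50); st("grip")
    r.move_l([x,y,.17],vel=.2)
    p=T(BEDP,[0,.105,0])[0]; q=T(BEDP,[0,yt,0])[0]; b=BEDP[2]
    r.move_to([p[0],p[1],.17],down(b)); r.move_l([p[0],p[1],.085],vel=.15); r.hold(.2)
    g=r.move_l([p[0],p[1],.0602],vel=.04,guard=15); st("in pocket %s"%g)
    if g and telemetry.current_ee_pos()[2]>.0625: return False
    g=r.move_l([q[0],q[1],.0602],vel=.06,guard=25); st("slid %s"%g)
    if g: return False
    g=r.move_l([q[0],q[1],.0602],rot=down(b+turn),vel=.05,guard=25); st("turned %s"%g)
    print("rot",telemetry.current_tool_rot().round(3),down(b+turn).round(3))
    return not g
E
python3 - <<'E'
from h import *
F=np.load("bolts.npy"); print(bolt(F[1],-.035))
E
```

```text
grip t 62.0 p [0.5617 0.3436 0.0607] F [-0.1  0.   2.8] op 0.0137
in pocket True t 65.0 p [0.5809 0.1401 0.0606] F [-0.2 -0.1  4. ] op 0.0135
slid False t 67.5 p [0.5957 0.0021 0.0606] F [-0.2  2.3  5.1] op 0.0136
turned False t 69.2 p [5.96e-01 5.00e-04 6.06e-02] F [ 0.4 -0.1  4.9] op 0.0135
rot [-0.     0.741 -0.671  0.001] [-0.     0.741 -0.671  0.   ]
True
```

```bash
python3 - <<'E'
from h import *
p=telemetry.current_ee_pos(); gripper_to(.032); r.move_l([p[0],p[1],.17],vel=.2)
f,c,im,k=findbolt(np.load("bolts.npy")[0])
ok=c>130 and bolt(f,.035); print(ok)
if ok:
    p=telemetry.current_ee_pos(); gripper_to(.032); r.move_l([p[0],p[1],.17],vel=.2)
    view(.59,.04,.1,.27); im,k=look()
    W=rect(-36,36,-7,7,62,40); L=[]
    for yt in (-.035,.035):
        q=T(BEDP,[0,yt,0])[0]; f,c=fit(im,k,W,[q[0],q[1],BEDP[2]]); print("bolt",f.round(4),round(c,1),"yaw err deg",np.degrees(f[2]-BEDP[2]).round(1)); L.append(T(f,W))
    for xn in (-.0595,.0595):
        q=T(BEDP,[xn,0,0])[0]; f,c=fit(im,k,PLATE(22),[q[0],q[1],BEDP[2]]); print("plate",f.round(4),(f-[q[0],q[1],BEDP[2]]).round(4),round(c,1))
    look("end")
st()
E
```

```text
bolt [ 0.4992  0.345  -0.0269] 145.1
grip t 73.8 p [0.4996 0.3452 0.0606] F [0.4 0.2 3.1] op 0.0137
in pocket True t 76.9 p [0.5809 0.1401 0.0606] F [ 0.  -0.1  4.5] op 0.0136
slid False t 78.2 p [0.5888 0.0708 0.0606] F [-0.   2.   4.2] op 0.0137
turned False t 79.9 p [0.5889 0.0699 0.0606] F [0.1 0.6 4.7] op 0.0138
rot [ 0.     0.741 -0.671  0.001] [-0.     0.741 -0.671  0.   ]
True
bolt [0.5943 0.0009 0.099 ] 139.2 yaw err deg -0.0
bolt [0.5879 0.0705 0.0976] 128.5 yaw err deg -0.1
plate [0.5329 0.0297 0.0985] [ 0.0002 -0.0002 -0.0009] 144.6
plate [0.6505 0.0413 0.0993] [-0.0006 -0.0004 -0.0001] 144.4
 t 82.8 p [ 0.5948 -0.0096  0.2694] F [ 0.3 -0.4  0. ] op 0.0321
```

View pics/end.png

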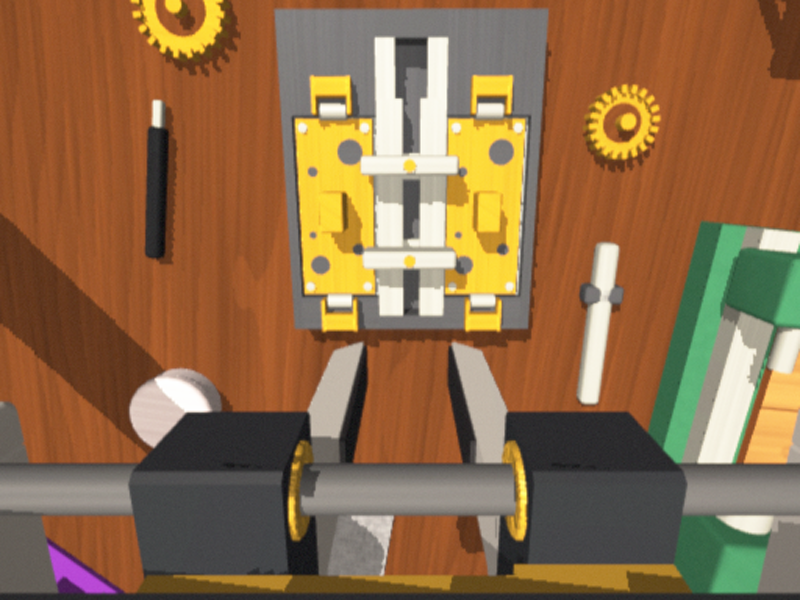

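The picture shows both plates flat under the rollers and both wings (at about (410,165) and (410,260)) square across the slot over the plates' inner edges. The rack's third pocket was empty, so I'm handing in.

```bash
python3 -c "
from h import *
r.sign_off(); st()"
```

```text
the job is handed in; nothing more can be done
the job is handed in; nothing more can be done
```

The job is handed in at about 83 s on the robot's clock, well under the 210 s limit. Both brass plates sit fully home in the nests, and both T-bolts from the rack are fitted. The rack's third pocket was empty, so there were only two bolts. I didn't touch the look-alikes or the other things on the bench.

- **Plates:** After a press of about 25 N, each block top read 58.2–58.3 mm, against 58 mm for a seated plate. In the final picture both plates lie within 1 mm of the nest centres, square, with the rollers over their ends.
- **Bolts:** Only after both plates were home, each bolt went in through the pocket, slid along the slot and took a quarter turn. They stand at about bed y −35 and +35 mm, within 0.1° of square across the slot, with their wings over both plates' inner edges.

No check failed or disagreed, and I saw no knock to either plate. The "in pocket" force guard tripped both times, but that was only the bolt heads touching the channel floor at the expected height.

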